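# Set the whetstone and bring out the truing plate

## Task

Get ready to true the whetstone: lay the stone fully home, flat and square, in the pocket of the wooden holder (set it in, do not drop it) and let go of it. Then lift the flap of the wooden box open and leave it open, draw the steel truing plate out by its wooden handle, and hold it level over the middle of the seated stone, lengthwise along it and a few centimetres clear above it; finish while still holding it there, still. Do not knock over or shove aside the brushes and other bench things.

Things in the scene. Friction and masses are not known exactly. Their poses are not given: they have to be found in the camera images.
- stone: whetstone, a plain two-layer block (dark grey below, tan above), 50 (x) x 150 (y) x 26 (z) mm, about 0.4 kg, loose on the bench, lying flat, long axis roughly along the bench's y (turned up to 40 deg). Origin: centre of its underside; z up.
- holder: dark wooden stone holder fixed to the bench, 84 (x) x 190 (y) x 20 (z) mm, with an open pocket 54 x 154 mm, 8 mm deep in its top (2 mm clearance all round), long axis along its y. The seated stone stands 18 mm proud. Origin: centre of its underside; z up.
- pocket (a point): centre of the pocket's floor, 12 mm above the bench; axes as the holder's.
- box: pale wooden box fixed to the bench, 120 (x) x 200 (y) x 55 (z) mm, walls 6 mm, floor 6 mm thick, covered by a hinged flap. Origin: centre of its underside; its -x side is the flap's free edge (towards the robot), its +x side the hinge.
- flap (a joint): angle of the box's flap, rad: 0 shut, 1.57 upright, 1.9 the stop (leaning back). At the start 0 to 0.2. The hinge is stiff: the flap stays where it is left, and moves with about 4 N at its pull. The flap is a board 8 mm thick, 132 mm from hinge to free edge (12 mm over the box's front wall), 200 mm wide.
- flap_hinge (a point): point on the hinge axis (which runs along the box's y), in the middle of the box's back rim, 55 mm above the bench; it does not move; axes as the box's. The flap's underside passes through it.
- flap_pull (a point): centre of the brass pull on the flap's upper face: a round cross-bar 16 mm thick, 26 mm long along the box's y (as the hinge), on a neck 8 x 12 mm (x, y). It lies 112 mm from the hinge axis along the flap and 28 mm above its underside (20 mm above its upper face). Pinched by its two ends it can turn between the fingers as the flap swings.
- plate: truing plate: steel slab 60 (x) x 150 (y) x 8 (z) mm, with a wooden handle block in its middle, 20 (x) x 44 (y) mm, 30 mm tall (top 38 mm above the plate's underside); 0.2 to 0.45 kg. It lies flat on the box's floor, hidden under the flap, long axis along the box's y within 5 deg, up to 8 mm (x) and 12 mm (y) off the box's middle. Origin: centre of its underside; z up.
- brush_a: finished brush head standing on its black ferrule, 34 mm across, about 90 mm tall; origin under its centre
- brush_b: like brush_a, about 94 mm tall
- brush_c: like brush_a, about 84 mm tall
- comb: wooden comb lying flat, 90 x 38 x 10 mm, brass teeth
- knife: knife lying flat, 180 mm long, 20 mm wide wooden handle
- tape: roll of paper tape lying flat, 66 mm across, 18 mm high
- gluepot: small white jar with a steel lid, 52 mm across, 55 mm high
Mind the look-alikes: they are no part of the job. Leave any blue or yellow look-alike of the holder alone. Of the things that look like the stone, the smaller one is meant.

How it is judged (in metres and radians):
On the way, in this order (a step that is already met when the one before it is completed fails the run):
1. the stone lies flat and square in the holder's pocket, let go of (horizontal distance between stone and pocket below 0.005 m and z of stone in the frame of pocket between -0.003 and 0.003 m and angle between stone's own z axis and vertical below 0.04 rad and angle between the y axis of stone and the y axis of holder, either way round below 0.06 rad and contact force between stone and the fingers below 0.1 N), for 0.3 s.
2. the flap has been lifted open (value of joint flap above 1 rad), for 0.2 s.
3. the plate has been drawn up out of the box, in the fingers (z of plate in the frame of box above 0.06 m and contact force between plate and the fingers above 1 N), for 0.2 s.
At the end, for the whole second after the job is handed in: Stone in the pocket (5 mm, 3 deg, underside within 3 mm of the floor), not held; flap open over 0.9 rad; plate at rest in the fingers, touching nothing else, within 30 mm of the stone's middle, level to 10 deg, along the stone to 11 deg, underside 10 to 130 mm above the stone's top (all of step 1 and value of joint flap above 0.9 rad and contact force between plate and the fingers above 1 N and contact force between plate and stone below 0.1 N and contact force between plate and holder below 0.1 N and contact force between plate and box below 0.1 N and horizontal distance between plate and stone below 0.03 m and z of plate in the frame of pocket between 0.036 and 0.156 m and angle between plate's own z axis and vertical below 0.17 rad and angle between the y axis of plate and the y axis of stone, either way round below 0.2 rad and linear speed of plate below 0.03 m/s); the arm keeps its last pose, push and grip.
It fails at once if the stone is dropped (falls freely from more than about 2 to 3 cm) (linear speed of stone above 0.7 m/s and contact force between stone and the fingers below 0.01 N).
It fails at once if a bystander is knocked over or shoved more than 40 mm (distance of any of brush_a, brush_b, brush_c, comb, knife, tape, gluepot from where it was at the start of the episode above 0.04 m or angle between any of brush_a, brush_b, brush_c, comb, knife, tape, gluepot's own z axis and vertical above 0.6 rad).
It also fails if it takes over 69 s, if anything falls off the work surface, if the arm or the gripper's body presses on something with over 40 N, if the wrist force passes 120 N, or if a joint passes its speed limit or range.

## Robot

A 7-joint arm with a two-finger parallel gripper is mounted at the origin on the work surface. World frame = base frame: x ahead of the robot, y to its left, z up, the work surface at z = 0. Lengths are in mm, angles in rad, forces in N, time in s.
With the tool pointing down it reaches from about 425 to 950 mm from the base axis. Payload 4.7 kg.
Tool frame: the origin (TCP) lies at the very end of the fingers, on their centre line; the grasp point (between the pads) lies bot.tcp_to_grasp behind it (bot.tcp_to_grasp is the distance from the TCP to the grasp point, in mm); z points along the fingers, y is the line along which they close (so a half turn about z gives the same grasp; the last joint's range is limited). The gripper opens to 87 mm and grips with 3 to 60 N. Pads are 19 mm wide; open, the fingers measure 117 mm over their backs; the gripper's body (75 mm by 190 mm) begins 51 mm behind the grasp point.
Start: joints at [-1.304, 0.469, -0.049, 1.532, 0.024, 1.141, -0.082], TCP at [196.725, 645.716, 222.573] pointing down, gripper open.
Joint ranges: [-2.59, 2.59], [-0.33, 1.99], [-1.39, 1.29], [0.1, 2.45], [-1.04, 4.18], [0.21, 1.99], [-2.66, 2.66]. Speed limits (rad/s): [2.57, 2.57, 3.14, 3.14, 3.14, 3.14, 3.14].

## Interface

Orientations are given as a 3x3 rotation matrix whose columns are the frame's x, y, z axes.
In Python, from workcell import readout, vision, job, bot gives the robot as it stands. The module is installed in compiled form; this text tells all that it offers.
- The arm moves only by the shell command python3 -m crank 'ROWS' [OPENING] [FORCE]. ROWS is JSON, a list of rows, each a list of 4 numbers: the shift along the tool's x, y, z in m, then the turn about the tool's z in rad. In form: [[x, y, z, turn], ...]. A call has exactly 10 rows; each row is the pose to reach, as a shift and turn from the pose commanded when the call began, along the tool's axes at that moment; what a row does not reach only later rows make up. A row lasts 1/8 s, in which the tool goes at most 62.5 mm and 10.7 degrees, less where a joint would pass 70% of its speed; a pose out of reach is approached as far as the arm can. A call with a gripper value outside its range is refused whole. OPENING is the gripper's target within -1 to 1 (shut at 1, half-way at 0, fully open at -1), set as the call begins (- or left out, the last holds). The fingers move at their own pace and stop on an object; FORCE is the grip in N (left out, the last holds). Time passes only in rows, so rows that repeat a pose let the fingers close, or fill a call up. It gives the time, the measured TCP pose, the force, the opening and the grip force at its end, in the units of the state.
- readout.read_state(): the state, without advancing time (a new reading comes with each control period).
- vision.grab_frame(name): name is "side" or "top"; returns the picture (400x640x3 uint8, blue, green, red); there is no depth.
- vision.calibration(name): a dict with "fx", "fy", "cx", "cy" (pixels), "world_to_cam" (4x4, takes a point from world to camera coordinates). Camera axes: x right, y up, looking along -z (the intrinsics and any distortion apply to the point x, -y, -z); pixel columns grow to the right and rows downward; lengths in mm; the calibration is good to about 2 mm. A picture is of the moment at which its call begins. calibration takes no time and is no camera call.
- job.job_done(): hands the job in; it is judged then, once.
The state is a dict: "t": time; "qpos": joint angles; "joint_vel": joint speeds; "effort": joint torques, N m; "position": TCP position; "tool_rot": TCP orientation; "ft_force": force on the tool from outside, world axes, zero at the start; "wrist_torque": the same for the moment, N m; "opening": finger opening in mm; "gripper_force": force on a finger pad.
Only numpy, scipy, OpenCV 4.12 (cv2) and the standard library are available. Lean on these libraries where they do the work, as an engineer would, in place of code of your own. Each camera call takes 0.05 s, during which the arm holds its last target. There are 200 camera calls.

## Working session

There is one attempt and no reset: what is moved stays moved. The work goes in short steps, Python scripts to look and compute and a shell command to move; the robot and the scene stay as the last step left them, time stands still between calls to the robot, and variables do not carry over. Pictures are saved under pics/ and viewed, at most 11 in all, crops included, and the job is handed in when it is done.

```bash
mkdir -p pics; python3 - <<'E'
from workcell import readout, vision, job, bot
import cv2
for n in("top","side"):
    f=vision.grab_frame(n); cv2.imwrite(f"pics/{n}0.png",f)
    c=vision.calibration(n); print(n,c)
s=readout.read_state(); print(bot.tcp_to_grasp); print({k:s[k] for k in("t","position","tool_rot","opening","ft_force")})
E
```

```text
top {'fx': 392.6889088196738, 'fy': 392.6889088196738, 'cx': 317.99927696077356, 'cy': 193.44459044266145, 'world_to_cam': array([[-1.67310772e-02, -9.99773415e-01,  1.31601924e-02,
        -6.49917299e-01],
       [ 9.80549072e-01, -1.38321939e-02,  1.95786079e-01,
        -5.15769198e+02],
       [-1.95559682e-01,  1.61799265e-02,  9.80558321e-01,
        -1.05739773e+03],
       [ 0.00000000e+00,  0.00000000e+00,  0.00000000e+00,
         1.00000000e+00]])}
side {'fx': 381.92257095317404, 'fy': 381.92257095317404, 'cx': 320.6679313321934, 'cy': 196.72068591587, 'world_to_cam': array([[ 9.40059585e-01, -3.40983822e-01, -4.24372271e-03,
        -4.91177460e+02],
       [ 2.43250249e-01,  6.61792076e-01,  7.09126620e-01,
        -1.87259740e+02],
       [-2.38992243e-01, -6.67653563e-01,  7.05068385e-01,
        -9.09090108e+02],
       [ 0.00000000e+00,  0.00000000e+00,  0.00000000e+00,
         1.00000000e+00]])}
18.700000000000003
{'t': 0.1, 'position': array([196.60959249, 645.18183603, 221.58542988]), 'tool_rot': array([[-9.56579451e-01,  2.91471369e-01, -4.42533849e-04],
       [ 2.91471697e-01,  9.56577960e-01, -1.69001334e-03],
       [-6.92723758e-05, -1.74561813e-03, -9.99998474e-01]]), 'opening': 87.01035799903306, 'ft_force': array([ 0.49586791, -0.38702998, -0.42032605])}
```

View pics/top0.png

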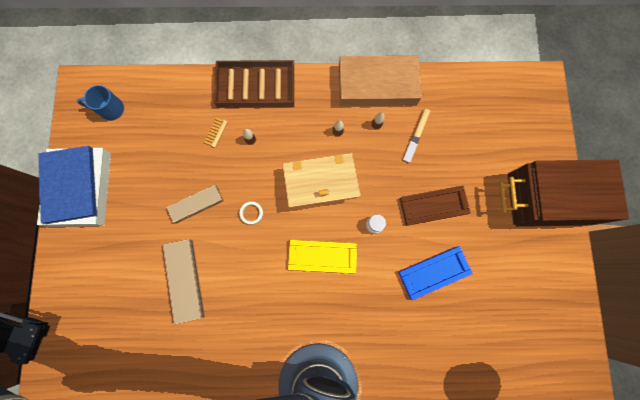

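View pics/side0.png

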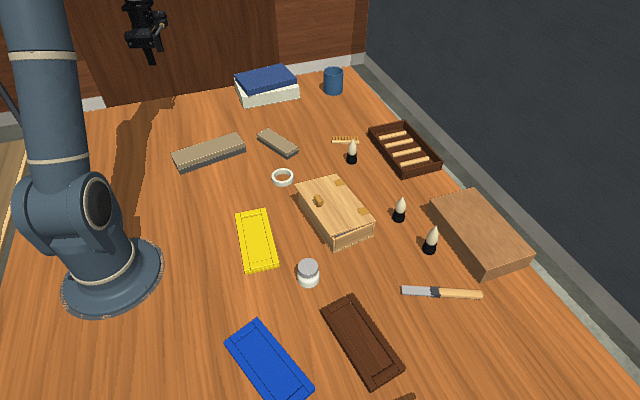

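```bash
cat >h.py <<'E'
import numpy as np, cv2
from workcell import readout, vision, job, bot
def ray(n,u,v):
    c=vision.calibration(n);W=c["world_to_cam"];R=W[:3,:3];o=-R.T@W[:3,3]
    return o,R.T@np.array([(u-c["cx"])/c["fx"],-(v-c["cy"])/c["fy"],-1])
def pt(n,u,v,z):
    o,d=ray(n,u,v); return (o+d*(z-o[2])/d[2]).round(1)
def proj(n,P):
    c=vision.calibration(n);p=c["world_to_cam"]@np.append(P,1)
    return (c["cx"]-c["fx"]*p[0]/p[2], c["cy"]+c["fy"]*p[1]/p[2])
def crop(n,x,y,w,h,s,f=None):
    f=vision.grab_frame(n) if f is None else f
    o=cv2.resize(f[y:y+h,x:x+w],None,fx=s,fy=s,interpolation=cv2.INTER_CUBIC)
    for i in range(0,w,10): cv2.putText(o,str(x+i),(i*s,8),0,.3,(0,0,255)); cv2.line(o,(i*s,10),(i*s,14),(0,0,255))
    for i in range(10,h,10): cv2.putText(o,str(y+i),(0,i*s+4),0,.3,(0,0,255)); cv2.line(o,(20,i*s),(26,i*s),(0,0,255))
    return o
def st():
    s=readout.read_state(); print("t",s["t"],"p",s["position"].round(1),"yaw x",np.degrees(np.arctan2(s["tool_rot"][1,0],s["tool_rot"][0,0])).round(2),"op",s["opening"].round(1),"g",s["gripper_force"],"f",s["ft_force"].round(1)); return s
def go(target,yawy=None):
    """shift in tool axes from present TCP to target TCP; yawy: wanted heading of tool y axis, deg (mod 180)"""
    s=st();R=s["tool_rot"];d=R.T@(np.array(target)-s["position"])/1000
    t=0
    if yawy is not None:
        cur=np.degrees(np.arctan2(R[1,1],R[0,1])); t=-((yawy-cur+90)%180-90)
    print("shift",d.round(4),"turn rad",np.radians(t).round(4),"(deg",round(t,1),") q7",s["qpos"][6].round(2))
E
python3 - <<'E'
from h import *
f=cv2.imread("pics/top0.png")
o=np.zeros((600,800,3),np.uint8)
o[:300,:400]=crop("top",160,175,80,60,5,f)
o[:300,400:]=crop("top",395,175,80,60,5,f)
o[300:,:450]=crop("top",275,145,90,60,5,f)
g=cv2.imread("pics/side0.png")
o[300:,450:]=crop("side",290,165,87,75,4,g)[:300,:350] if 0 else cv2.copyMakeBorder(crop("side",290,165,87,75,4,g),0,0,0,2,0)
cv2.imwrite("pics/c1.png",o)
E
```

```text
(no output)
```

View pics/c1.png

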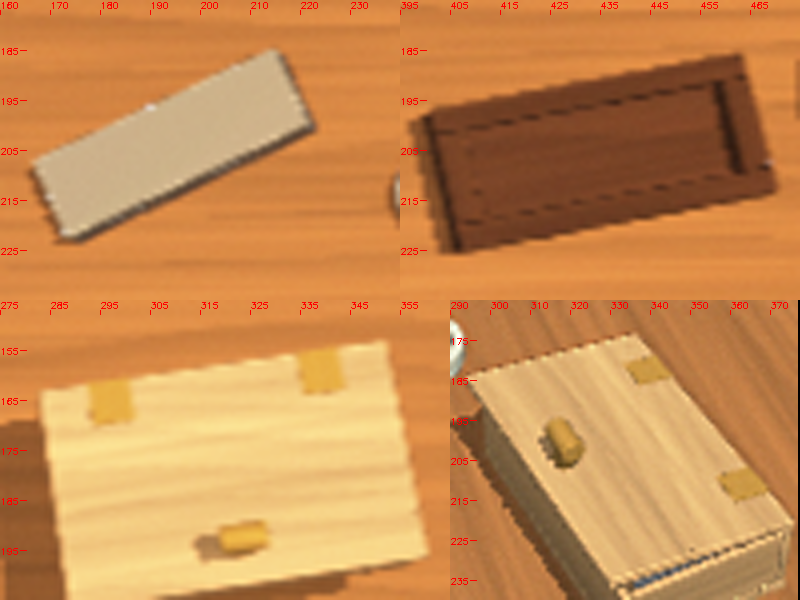

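```bash
python3 - <<'E'
from h import *
def rect(n,px,z):
    P=np.array([pt(n,u,v,z) for u,v in px]);print(P.tolist(),"c",P.mean(0).round(1))
    for a,b in((0,1),(3,2),(1,2),(0,3)):
        e=P[b]-P[a];print("  len",np.linalg.norm(e).round(1),"ang",np.degrees(np.arctan2(e[1],e[0])).round(1)%180)
rect("top",[(166.6,207.6),(215,185),(223,200.6),(173,222.6)],26)
rect("top",[(401,198),(463,186),(470,213),(407,225)],20)
A,B=pt("top",283,163.6,63),pt("top",352,153.6,63);print("hinge",A,B,(A+B)/2,np.degrees(np.arctan2(*(B-A)[[1,0]])),np.linalg.norm(A-B))
o1,d1=ray("top",324,192.6);o2,d2=ray("side",318.75,200.75)
k=np.linalg.lstsq(np.c_[d1,-d2],o2-o1,rcond=None)[0]
print("pull",o1+d1*k[0],o2+d2*k[1])
for n,u,v in(("brush",248,141),("bb",337,132),("bc",377,124)): print(n,pt("top",u,v,0))
print("glue",pt("top",376,223,55),"tape",pt("top",251,213,9))
E
```

```text
[[485.6, 423.5, 26.0], [549.8, 288.2, 26.0], [503.6, 263.8, 26.0], [442.3, 402.9, 26.0]] c [495.3 344.6  26. ]
  len 149.8 ang 115.4
  len 152.0 ang 113.8
  len 52.2 ang 27.80000000000001
  len 48.0 ang 25.400000000000006
[[505.0, -250.0, 20.0], [538.1, -434.1, 20.0], [458.1, -447.3, 20.0], [426.1, -262.6, 20.0]] c [ 481.8 -348.5   20. ]
  len 187.1 ang 100.2
  len 187.5 ang 99.8
  len 81.1 ang 9.400000000000006
  len 79.9 ang 9.099999999999994
hinge [600.8  89.2  63. ] [ 627.8 -107.3   63. ] [614.3   -9.05  63.  ] -82.17628926811474 198.34628809231597
pull [508.46250697 -24.09388473  97.79136416] [509.11689048 -24.17807275  97.92589808]
brush [690.8 199.8   0. ]
bb [716.3 -70.6   0. ]
bc [ 740.7 -194.2    0. ]
glue [ 429.  -168.1   55. ] tape [469.1 185.7   9. ]
```

```bash
python3 - <<'E'
from h import *
go([495,344.6,100],24.8)
E
```

```text
Traceback (most recent call last):
  File "h.py", line 21, in go
    s=st();R=s["tool_rot"];d=R.T@(np.array(target)-s["position"])/1000
  File "h.py", line 18, in st
    s=readout.read_state(); print("t",s["t"],"p",s["position"].round(1),"yaw x",np.degrees(np.arctan2(s["tool_rot"][1,0],s["tool_rot"][0,0])).round(2),"op",s["opening"].round(1),"g",s["gripper_force"],"f",s["ft_force"].round(1)); return s
                                                                                                                                                            ^^^^^^^^^^^^^^^^^^
AttributeError: 'float' object has no attribute 'round'
```

```bash
sed -i 's/s\["opening"\].round(1)/round(s["opening"],1)/' h.py; python3 - <<'E'
from h import *
go([495,344.6,100],24.8)
E
```

```text
t 0.1 p [196.6 645.2 221.6] yaw x 163.05 op 87.0 g 0.0 f [ 0.5 -0.4 -0.4]
shift [-0.373  -0.2003  0.122 ] turn rad 0.8422 (deg 48.3 ) q7 -0.08
```

```bash
python3 -m crank '[[-0.02,-0.01,0,0.1],[-0.065,-0.035,0.01,0.22],[-0.12,-0.065,0.03,0.35],[-0.175,-0.094,0.05,0.48],[-0.23,-0.123,0.07,0.61],[-0.28,-0.15,0.085,0.74],[-0.33,-0.177,0.1,0.842],[-0.36,-0.193,0.115,0.842],[-0.373,-0.2003,0.122,0.842],[-0.373,-0.2003,0.122,0.842]]' -1; python3 - <<'E'
from h import *
go([495,344.6,13],24.8)
f=vision.grab_frame("top")
cv2.imwrite("pics/c2.png",crop("top",150,160,100,75,6,f))
E
```

```text
t: 1.35
position: [494.8, 345.2, 100.0]
tool_rot: [[-0.419, 0.908, -0.001], [0.908, 0.419, -0.0], [0.0, -0.001, -1.0]]
ft_force: [0.1, 0.7, 0.1]
opening: 86.9
gripper_force: 0.0
t 1.35 p [494.8 345.2 100. ] yaw x 114.76 op 86.9 g 0.0 f [0.1 0.7 0.1]
shift [-0.0006  0.0001  0.087 ] turn rad -0.0006 (deg -0.0 ) q7 -0.13
```

View pics/c2.png

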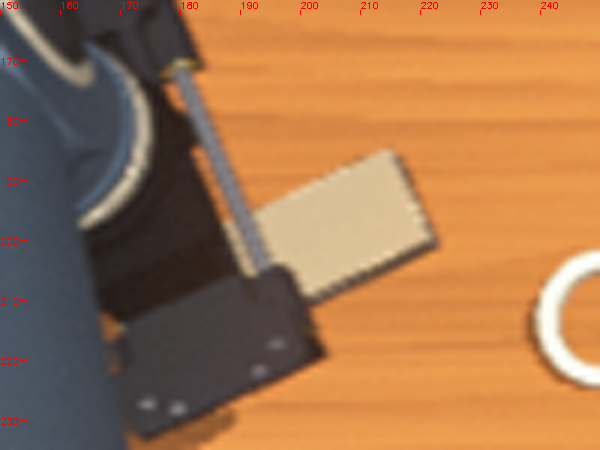

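The gripper hangs over the stone's middle, square to it (visible stone corner at (214,185)–(222,200), as measured). Descend and grip.

```bash
python3 -m crank '[[0,0,0.02,0],[0,0,0.05,0],[0,0,0.075,0],[0,0,0.085,0],[0,0,0.087,0],[0,0,0.087,0],[0,0,0.087,0],[0,0,0.087,0],[0,0,0.087,0],[0,0,0.087,0]]' -1; python3 -m crank '[[0,0,0,0],[0,0,0,0],[0,0,0,0],[0,0,0,0],[0,0,0,0],[0,0,0,0],[0,0,0,0],[0,0,0,0],[0,0,0,0],[0,0,0,0]]' 1 30
```

```text
t: 2.65
position: [495.2, 345.4, 13.7]
tool_rot: [[-0.42, 0.908, 0.0], [0.908, 0.42, 0.0], [0.0, 0.0, -1.0]]
ft_force: [-0.1, -0.1, -0.5]
opening: 86.8
gripper_force: 0.0
t: 3.9
position: [495.4, 345.5, 13.7]
tool_rot: [[-0.42, 0.908, 0.001], [0.908, 0.42, 0.0], [0.0, 0.001, -1.0]]
ft_force: [2.1, 0.3, -0.3]
opening: 49.5
gripper_force: 30.0
```

```bash
python3 -m crank '[[0,0,-0.01,0],[0,0,-0.03,0],[0,0,-0.06,0],[0,0,-0.1,0],[0,0,-0.13,0],[0,0,-0.155,0],[0,0,-0.165,0],[0,0,-0.167,0],[0,0,-0.167,0],[0,0,-0.167,0]]' 1 30; python3 - <<'E'
from h import *
go([481.8,-348.5,110],9.6)
f=vision.grab_frame("top");g=vision.grab_frame("side")
o=np.hstack([crop("top",140,140,100,100,4,f),crop("side",200,60,100,100,4,g)]);cv2.imwrite("pics/c3.png",o)
E
```

```text
t: 5.15
position: [494.5, 344.9, 179.4]
tool_rot: [[-0.42, 0.908, -0.002], [0.908, 0.42, -0.001], [-0.001, -0.002, -1.0]]
ft_force: [0.1, 0.2, -4.7]
opening: 50.0
gripper_force: 30.0
t 5.15 p [494.5 344.9 179.4] yaw x 114.81 op 50.0 g 29.997135289013386 f [ 0.1  0.2 -4.7]
shift [-0.6241 -0.3024  0.0704] turn rad 0.2655 (deg 15.2 ) q7 -0.15
```

View pics/c3.png

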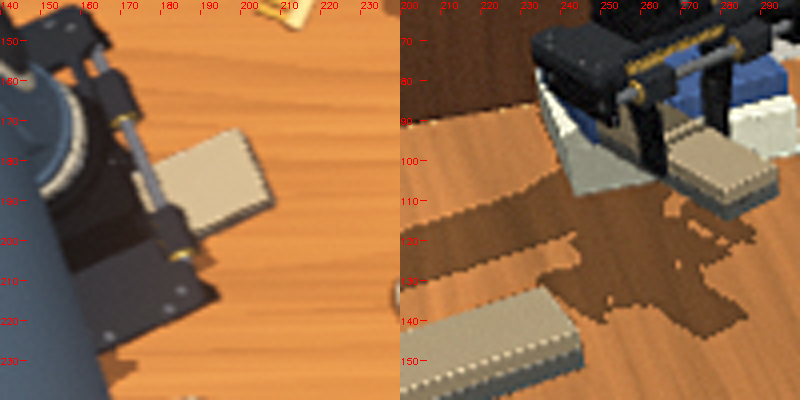

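The stone hangs level in the fingers; its near end's top corners are at top (200,172),(208.3,190.5). I check its offset along the stone.

```bash
python3 - <<'E'
from h import *
s=st();R=s["tool_rot"]
for z in (189,192):
  for p in ((200,172),(208.3,190.5)):
    P=pt("top",*p,z); print(z,P,(R.T@(P-s["position"])).round(1))
for p in ((268,100+155/4-100+60),): pass
for p in ((283.3,60+200/4),(294.5,60+155/4)): print("side",(R.T@(pt("side",*p,191.7)-s["position"])).round(1))
E
```

```text
t 5.25 p [494.8 345.1 179.6] yaw x 114.81 op 49.5 g 29.99718988314271 f [-0.4 -0.3 -5.5]
189 [546.6 285.5 189. ] [-75.9  22.   -9.4]
189 [499.4 263.2 189. ] [-76.3 -30.2  -9.3]
192 [545.8 284.7 192. ] [-76.3  20.9 -12.4]
192 [498.7 262.4 192. ] [-76.7 -31.2 -12.3]
side [-84.  -26.7 -12. ]
side [-61.4  35.6 -12.1]
```

```bash
python3 -m crank '[[-0.015,-0.008,0,0.02],[-0.05,-0.024,0,0.04],[-0.09,-0.044,0,0.07],[-0.135,-0.065,0,0.1],[-0.18,-0.087,0,0.13],[-0.225,-0.109,0,0.15],[-0.27,-0.131,0,0.18],[-0.315,-0.153,0,0.21],[-0.36,-0.174,0,0.24],[-0.405,-0.196,0,0.265]]' 1 30; python3 - <<'E'
from h import *
go([481.8,-348.5,90],9.6)
E
```

```text
t: 6.5
position: [486.1, -107.0, 180.8]
tool_rot: [[-0.165, 0.986, 0.0], [0.986, 0.165, 0.0], [0.0, 0.0, -1.0]]
ft_force: [1.0, 0.1, -5.8]
opening: 49.5
gripper_force: 30.0
t 6.5 p [ 486.1 -107.   180.8] yaw x 99.48 op 49.5 g 29.99892007559538 f [ 1.   0.1 -5.8]
shift [-0.2375 -0.0441  0.0907] turn rad -0.0021 (deg -0.1 ) q7 0.44
```

```bash
python3 -m crank '[[-0.04,-0.008,0,0],[-0.085,-0.016,0,0],[-0.13,-0.024,0,0],[-0.17,-0.032,0.005,0],[-0.205,-0.038,0.02,0],[-0.228,-0.043,0.045,0],[-0.2375,-0.0441,0.07,0],[-0.2375,-0.0441,0.088,0],[-0.2375,-0.0441,0.0907,0],[-0.2375,-0.0441,0.0907,0]]' 1 30; python3 - <<'E'
from h import *
s=st()
f=vision.grab_frame("top");g=vision.grab_frame("side")
o=np.zeros((600,800,3),np.uint8)
o[:,:400]=crop("top",390,150,100,150,4,f);o[:400,400:]=crop("side",310,280,100,100,4,g);cv2.imwrite("pics/c4.png",o)
E
```

```text
t: 7.75
position: [483.8, -345.5, 90.3]
tool_rot: [[-0.168, 0.986, 0.001], [0.986, 0.168, 0.0], [0.0, 0.001, -1.0]]
ft_force: [0.3, -0.6, -4.6]
opening: 49.8
gripper_force: 30.0
t 7.75 p [ 483.8 -345.5   90.3] yaw x 99.67 op 49.8 g 29.997080471366644 f [ 0.3 -0.6 -4.6]
```

View pics/c4.png

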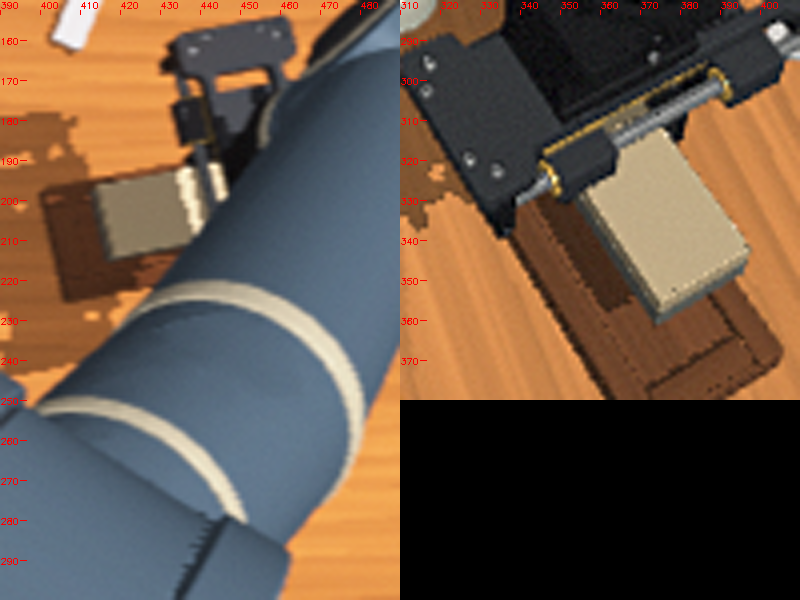

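```bash
python3 - <<'E'
from h import *
s=st();R=s["tool_rot"];z=102.6
for n,p in (("top",(413.75,196.75)),("top",(417.5,215)),("side",(397,342)),("side",(375.5,356.75))):
    P=pt(n,*p,z); print(n,P,(R.T@(P-s["position"])).round(1))
g=cv2.imread("pics/side0.png")
cv2.imwrite("pics/c5.png",crop("side",310,285,100,112,5,g))
E
```

```text
t 7.85 p [ 484.2 -345.9   90.9] yaw x 99.67 op 49.9 g 29.997209329158068 f [-0.8 -0.1 -5.1]
top [ 492.7 -265.4  102.6] [ 77.9  21.9 -11.8]
top [ 443.  -272.3  102.6] [ 79.5 -28.2 -11.9]
side [ 519.3 -412.   102.6] [-71.1  23.5 -11.6]
side [ 471.5 -422.7  102.6] [-73.6 -25.4 -11.7]
```

View pics/c5.png

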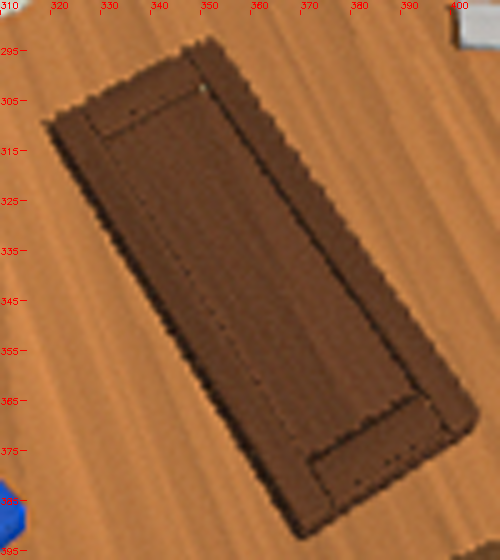

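```bash
python3 - <<'E'
from h import *
P=np.array([pt("side",*p,20) for p in((352.6,293),(405.6,367.4),(370,392.2),(319.6,309.2))]);print(P.tolist(),P.mean(0).round(1))
for a,b in((0,1),(3,2),(0,3),(1,2)):
    e=P[b]-P[a];print(np.linalg.norm(e).round(1),np.degrees(np.arctan2(e[1],e[0]))%180)
# pocket rim: corners
Q=np.array([pt("side",*p,20) for p in((350,302.5),(393.5,363.5))]);print("pocket right side corners",Q)
E
```

```text
[[507.9, -249.0, 20.0], [539.4, -432.9, 20.0], [456.0, -450.1, 20.0], [425.5, -260.9, 20.0]] [ 482.2 -348.2   20. ]
186.6 99.71979556125072
191.6 99.15758644122322
83.3 8.217695629828171
85.2 11.653016873543777
pocket right side corners [[ 493.3 -268.6   20. ]
 [ 521.  -418.4   20. ]]
```

```bash
python3 -m crank '[[-0.0025,-0.0005,0.01,0],[-0.0052,-0.0005,0.025,0],[-0.0052,-0.0005,0.04,0],[-0.0052,-0.0005,0.05,0],[-0.0052,-0.0005,0.0526,0],[-0.0052,-0.0005,0.0526,0],[-0.0052,-0.0005,0.0526,0],[-0.0052,-0.0005,0.0526,0],[-0.0052,-0.0005,0.0526,0],[-0.0052,-0.0005,0.0526,0]]' 1 30; python3 - <<'E'
from h import *
s=st()
f=vision.grab_frame("top");g=vision.grab_frame("side")
o=np.zeros((600,800,3),np.uint8)
o[:250,:300]=crop("top",395,180,60,50,5,f);o[:,300:]=crop("side",310,285,100,112,5,g)[:560].copy() if 0 else cv2.copyMakeBorder(crop("side",310,285,100,112,5,g),0,40,0,0,0)
cv2.imwrite("pics/c6.png",o)
E
```

```text
t: 9.1
position: [483.9, -351.2, 37.3]
tool_rot: [[-0.167, 0.986, 0.0], [0.986, 0.167, -0.0], [-0.0, 0.0, -1.0]]
ft_force: [0.0, -0.3, -5.1]
opening: 49.8
gripper_force: 30.0
t 9.1 p [ 483.9 -351.2   37.3] yaw x 99.63 op 49.8 g 29.99709315598011 f [ 0.  -0.3 -5.1]
```

View pics/c6.png

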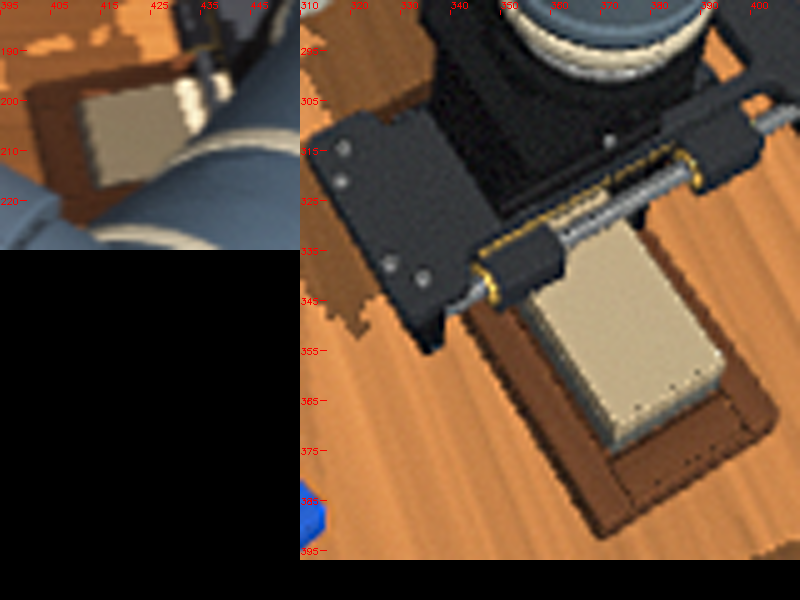

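```bash
python3 - <<'E'
from h import *
s=readout.read_state();X=s["tool_rot"][:,0]
for z in (49.8,):
  a=(pt("side",394.4,356.6,z)+pt("side",372.4,373,z))/2; print("side c",(a+75*X).round(1))
  a=(pt("top",411,200,z)+pt("top",414.4,217.4,z))/2; print("top c",(a-75*X).round(1))
a=(pt("side",394,360,23.8)+pt("side",373,375.6,23.8))/2; print("side bot c",(a+75*X).round(1))
E
```

```text
side c [ 481.  -349.3   49.8]
top c [ 481.  -348.2   49.8]
side bot c [ 485.9 -346.2   23.8]
```

```bash
python3 -m crank '[[0,0.0007,0,0],[0,0.0007,0.002,0],[0,0.0007,0.004,0],[0,0.0007,0.006,0],[0,0.0007,0.0075,0],[0,0.0007,0.009,0],[0,0.0007,0.0105,0],[0,0.0007,0.0115,0],[0,0.0007,0.012,0],[0,0.0007,0.012,0]]' 1 30
```

```text
t: 10.45
position: [484.5, -351.1, 25.7]
tool_rot: [[-0.167, 0.986, 0.0], [0.986, 0.167, 0.0], [0.0, 0.0, -1.0]]
ft_force: [-1.7, 1.4, 1.6]
opening: 49.8
gripper_force: 30.0
```

```bash
python3 -m crank '[[0,0,0,0],[0,0,0,0],[0,0,0,0],[0,0,0,0],[0,0,0,0],[0,0,0,0],[0,0,-0.02,0],[0,0,-0.06,0],[0,0,-0.11,0],[0,0,-0.16,0]]' -1 30; python3 - <<'E'
from h import *
s=st()
# look-up for pull: approach pose over pull
go([508.8,-24.1,190],97.8)
E
```

```text
t: 11.7
position: [484.3, -351.3, 188.1]
tool_rot: [[-0.167, 0.986, 0.001], [0.986, 0.167, -0.001], [-0.001, 0.001, -1.0]]
ft_force: [0.1, 0.7, 1.0]
opening: 87.0
gripper_force: 0.0
t 11.7 p [ 484.3 -351.3  188.1] yaw x 99.6 op 87.0 g 0.0 f [0.1 0.7 1. ]
t 11.7 p [ 484.3 -351.3  188.1] yaw x 99.6 op 87.0 g 0.0 f [0.1 0.7 1. ]
shift [ 0.3185  0.0787 -0.002 ] turn rad -1.5394 (deg -88.2 ) q7 0.96
```

```bash
python3 -m crank '[[0.02,0.005,0,0.16],[0.055,0.014,0,0.34],[0.09,0.023,0,0.52],[0.13,0.033,0,0.7],[0.17,0.043,0,0.88],[0.21,0.052,0,1.06],[0.25,0.062,0,1.24],[0.285,0.071,0,1.42],[0.31,0.077,0,1.6],[0.3183,0.08,0,1.602]]' -1 30; python3 - <<'E'
from h import *
s=st()
f=vision.grab_frame("top");g=vision.grab_frame("side")
o=np.hstack([crop("top",380,165,100,80,4,f),crop("side",300,280,100,80,4,g)])
o2=np.hstack([crop("top",270,135,100,70,4,f),crop("side",280,120,100,70,4,g)])
cv2.imwrite("pics/c7.png",np.vstack([o,o2]))
go([510,-24,84],97.8)
E
```

```text
t: 12.95
position: [510.4, -22.2, 186.0]
tool_rot: [[0.99, 0.141, 0.001], [0.141, -0.99, 0.001], [0.001, -0.001, -1.0]]
ft_force: [-0.4, -0.1, -0.1]
opening: 86.6
gripper_force: 0.0
t 12.95 p [510.4 -22.2 186. ] yaw x 8.12 op 86.6 g 0.0 f [-0.4 -0.1 -0.1]
t 13.05 p [510.4 -23.4 185.8] yaw x 8.08 op 87.1 g 0.0 f [ 0.1 -0.1  0.4]
shift [-0.0006  0.0006  0.1018] turn rad 0.0049 (deg 0.3 ) q7 -1.14
```

View pics/c7.png

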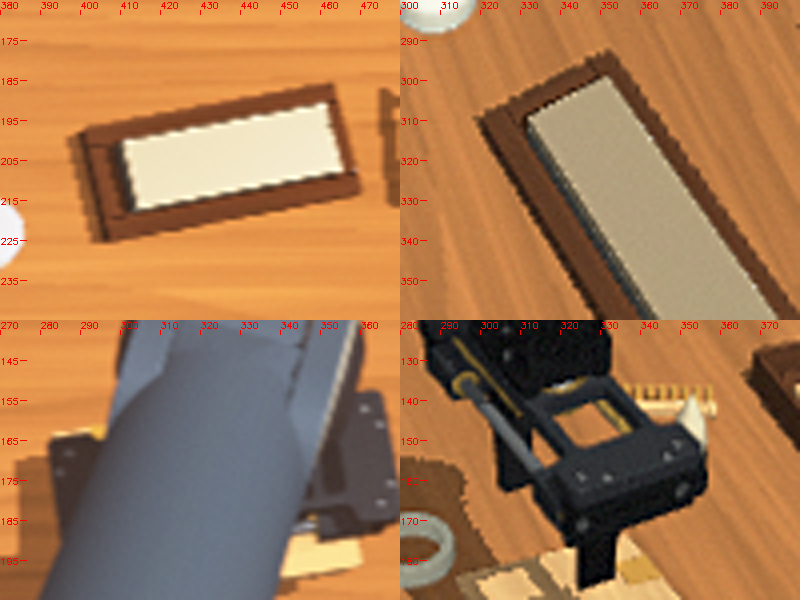

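The stone sits square in the pocket (top: 410–465, 190–217). The gripper is above the pull. Descend and pinch.

```bash
python3 -m crank '[[0,0,0.02,0],[0,0,0.05,0],[0,0,0.08,0],[0,0,0.095,0],[0,0,0.1,0],[0,0,0.1018,0],[0,0,0.1018,0],[0,0,0.1018,0],[0,0,0.1018,0],[0,0,0.1018,0]]' -1; python3 -m crank '[[0,0,0,0],[0,0,0,0],[0,0,0,0],[0,0,0,0],[0,0,0,0],[0,0,0,0],[0,0,0,0],[0,0,0,0],[0,0,0,0],[0,0,0,0]]' 1 25; python3 - <<'E'
from h import *
s=st();p0=s["position"]; R=s["tool_rot"]
bx=np.array([np.cos(np.radians(7.8)),np.sin(np.radians(7.8)),0])
f=lambda t:(-112*np.cos(t)+28*np.sin(t))*bx+np.array([0,0,112*np.sin(t)+28*np.cos(t)])
for a0 in(0.137,):
  for t in np.arange(a0,1.75,.08): print(t.round(2),(R.T@(f(t)-f(a0))/1000).round(4).tolist())
E
```

```text
t: 14.3
position: [510.2, -23.8, 83.6]
tool_rot: [[0.991, 0.137, 0.0], [0.137, -0.991, 0.0], [0.0, -0.0, -1.0]]
ft_force: [-0.1, 0.4, -0.3]
opening: 87.1
gripper_force: 0.0
t: 15.55
position: [509.9, -22.4, 83.3]
tool_rot: [[0.991, 0.137, -0.001], [0.137, -0.991, 0.002], [-0.001, -0.002, -1.0]]
ft_force: [-1.0, 4.9, 1.5]
opening: 26.0
gripper_force: 25.0
t 15.55 p [509.9 -22.4  83.3] yaw x 7.89 op 26.0 g 24.999667160154786 f [-1.   4.9  1.5]
0.14 [0.0, 0.0, 0.0]
0.22 [0.0038, -0.0, -0.0084]
0.3 [0.0082, -0.0, -0.0165]
0.38 [0.0133, -0.0, -0.0242]
0.46 [0.019, -0.0, -0.0315]
0.54 [0.0252, -0.0, -0.0383]
0.62 [0.0319, -0.0001, -0.0446]
0.7 [0.0392, -0.0001, -0.0504]
0.78 [0.0469, -0.0001, -0.0555]
0.86 [0.0549, -0.0001, -0.06]
0.94 [0.0633, -0.0, -0.0638]
1.02 [0.072, -0.0, -0.067]
1.1 [0.0809, -0.0, -0.0695]
1.18 [0.09, -0.0, -0.0712]
1.26 [0.0991, -0.0, -0.0722]
1.34 [0.1084, 0.0, -0.0725]
1.42 [0.1176, 0.0, -0.072]
1.5 [0.1267, 0.0, -0.0708]
1.58 [0.1358, 0.0001, -0.0689]
1.66 [0.1446, 0.0001, -0.0662]
1.74 [0.1532, 0.0001, -0.0629]
```

Opening 26 mm: bar pinched by its ends. Swing.

```bash
python3 -m crank '[[0.0038,0.001,-0.0084,0],[0.0082,0.001,-0.0165,0],[0.0133,0.001,-0.0242,0],[0.019,0.001,-0.0315,0],[0.0252,0.001,-0.0383,0],[0.0319,0.001,-0.0446,0],[0.0392,0.001,-0.0504,0],[0.0469,0.001,-0.0555,0],[0.0549,0.001,-0.06,0],[0.0549,0.001,-0.06,0]]' 1 25; python3 -m crank '[[0.0084,0,-0.0038,0],[0.0171,0,-0.007,0],[0.026,0,-0.0095,0],[0.0351,0,-0.0112,0],[0.0442,0,-0.0122,0],[0.0535,0,-0.0125,0],[0.0627,0,-0.012,0],[0.0718,0,-0.0108,0],[0.0809,0,-0.0089,0],[0.0809,0,-0.0089,0]]' 1 25
```

```text
t: 16.8
position: [561.7, -15.1, 142.6]
tool_rot: [[0.99, 0.138, -0.008], [0.138, -0.99, 0.004], [-0.007, -0.005, -1.0]]
ft_force: [-5.9, 6.7, 5.3]
opening: 25.7
gripper_force: 25.0
t: 18.05
position: [646.1, -3.3, 153.1]
tool_rot: [[0.99, 0.139, 0.002], [0.139, -0.99, 0.004], [0.002, -0.004, -1.0]]
ft_force: [1.0, 5.8, 4.3]
opening: 25.3
gripper_force: 25.0
```

```bash
python3 -m crank '[[0.0088,0,0.0027,0],[0.0174,0,0.006,0],[0.0174,0,0.006,0],[0.0174,0,0.006,0],[0.0174,0,0.006,0],[0.0174,0,0.006,0],[0.0174,0,0.006,0],[0.0174,0,0.006,0],[0.0174,0,0.006,0],[0.0174,0,0.006,0]]' 1 25; python3 -m crank '[[0,0,0,0],[0,0,0,0],[0,0,0,0],[0,0,0,0],[0,0,0,0],[0.006,0,-0.01,0],[0.012,0,-0.03,0],[0.014,0,-0.06,0],[0.014,0,-0.1,0],[0.014,0,-0.14,0]]' -1
```

```text
t: 19.3
position: [664.0, -0.8, 147.2]
tool_rot: [[0.99, 0.139, 0.004], [0.139, -0.99, 0.004], [0.004, -0.003, -1.0]]
ft_force: [1.4, 5.3, 3.2]
opening: 25.8
gripper_force: 25.0
t: 20.55
position: [676.3, -2.2, 288.3]
tool_rot: [[0.991, 0.136, 0.001], [0.136, -0.991, -0.0], [0.001, 0.0, -1.0]]
ft_force: [0.8, 0.3, -0.1]
opening: 86.5
gripper_force: 0.0
```

```bash
python3 -m crank '[[-0.015,-0.015,0,0],[-0.04,-0.045,0,0],[-0.065,-0.075,0,0],[-0.09,-0.105,0,0],[-0.115,-0.135,0,0],[-0.14,-0.165,0,0],[-0.165,-0.195,0,0],[-0.19,-0.22,0,0],[-0.197,-0.229,0,0],[-0.197,-0.229,0,0]]' -1; python3 - <<'E'
from h import *
s=st()
f=vision.grab_frame("top");g=vision.grab_frame("side")
o=np.hstack([crop("top",270,130,100,90,5,f)[:,:],cv2.copyMakeBorder(crop("side",285,150,75,112,4,g),0,2,0,0,0)])
cv2.imwrite("pics/c8.png",o)
E
```

```text
t: 21.8
position: [450.0, 198.2, 287.0]
tool_rot: [[0.991, 0.137, 0.001], [0.137, -0.991, 0.001], [0.001, -0.001, -1.0]]
ft_force: [1.3, -0.7, 0.5]
opening: 87.2
gripper_force: 0.0
t 21.8 p [450.  198.2 287. ] yaw x 7.89 op 87.2 g 0.0 f [ 1.3 -0.7  0.5]
```

View pics/c8.png

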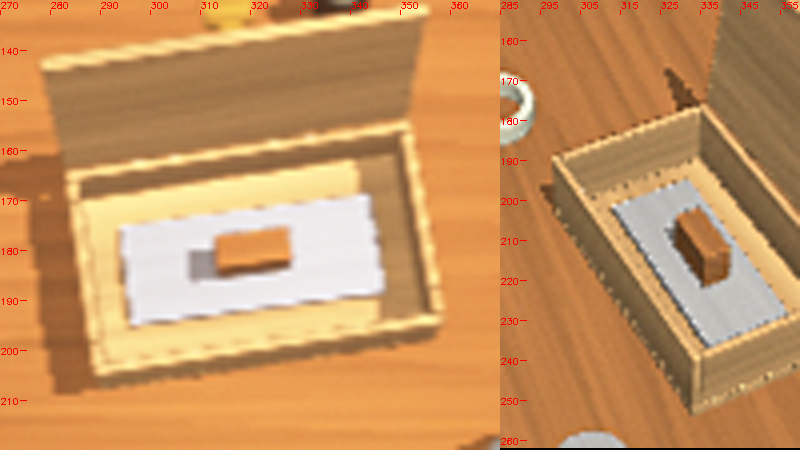

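```bash
python3 - <<'E'
from h import *
P=np.array([pt("top",*p,14) for p in((294,175),(343.6,168.6),(346.8,188.4),(296.4,195))]);print(P.tolist(),P.mean(0).round(1))
for a,b in((0,1),(3,2),(0,3),(1,2)):
    e=P[b]-P[a];print(np.linalg.norm(e).round(1),np.degrees(np.arctan2(e[1],e[0]))%180)
print("handle",pt("top",320.6,179.4,44),pt("side",335.25,207.75,44))
Q=np.array([pt("side",*p,14) for p in((313,150+203/4),(285+(690-500)/4,150+180/4),(285+(788-500)/4,150+315/4),(285+(710-500)/4,150+347/4))]);print(Q.tolist(),Q.mean(0).round(1))
c=P.mean(0);c[2]=90; go([c[0],c[1],150],97.5)
E
```

```text
[[579.4, 60.5, 14.0], [597.0, -86.2, 14.0], [537.0, -93.8, 14.0], [519.3, 53.8, 14.0]] [558.2 -16.4  14. ]
147.8 96.84123332770501
148.7 96.83818130079393
60.5 6.361117887971773
60.5 7.219020824869659
handle [558.  -16.9  44. ] [558.6 -13.3  44. ]
[[521.4, 59.4, 14.0], [580.6, 61.9, 14.0], [595.1, -76.3, 14.0], [537.8, -83.6, 14.0]] [558.7  -9.6  14. ]
t 21.9 p [450.7 196.9 286.8] yaw x 7.72 op 87.1 g 0.0 f [ 0.3 -0.1 -0.4]
shift [0.0777 0.2258 0.1369] turn rad 0.0038 (deg 0.2 ) q7 -1.8
```

```bash
python3 -m crank '[[0.008,0.025,0,0],[0.02,0.06,0,0.007],[0.034,0.1,0,0.014],[0.048,0.14,0.01,0.014],[0.062,0.18,0.04,0.014],[0.073,0.21,0.08,0.014],[0.0782,0.2245,0.12,0.014],[0.0782,0.2245,0.137,0.014],[0.0782,0.2245,0.137,0.014],[0.0782,0.2245,0.137,0.014]]' -1; python3 - <<'E'
from h import *
go([558.5,-15,19],96.9)
E
```

```text
t: 23.15
position: [558.6, -13.3, 150.7]
tool_rot: [[0.992, 0.124, 0.002], [0.124, -0.992, 0.001], [0.003, -0.0, -1.0]]
ft_force: [0.0, -0.4, 0.1]
opening: 87.1
gripper_force: 0.0
t 23.15 p [558.6 -13.3 150.7] yaw x 7.1 op 87.1 g 0.0 f [ 0.  -0.4  0.1]
shift [-0.0007  0.0017  0.1317] turn rad 0.0034 (deg 0.2 ) q7 -1.07
```

```bash
python3 -m crank '[[0,0.001,0.02,0],[0,0.001,0.05,0],[0,0.001,0.08,0],[0,0.001,0.11,0],[0,0.001,0.125,0],[0,0.001,0.1315,0],[0,0.001,0.1315,0],[0,0.001,0.1315,0],[0,0.001,0.1315,0],[0,0.001,0.1315,0]]' -1; python3 -m crank '[[0,0,0,0],[0,0,0,0],[0,0,0,0],[0,0,0,0],[0,0,0,0],[0,0,0,0],[0,0,0,0],[0,0,0,0],[0,0,0,0],[0,0,0,0]]' 1 45
```

```text
t: 24.4
position: [558.0, -14.7, 18.2]
tool_rot: [[0.992, 0.123, 0.001], [0.123, -0.992, 0.0], [0.001, -0.0, -1.0]]
ft_force: [0.3, 0.3, -0.0]
opening: 87.2
gripper_force: 0.0
t: 25.65
position: [557.7, -14.9, 17.8]
tool_rot: [[0.992, 0.122, 0.0], [0.122, -0.992, -0.0], [0.0, 0.0, -1.0]]
ft_force: [0.4, -0.6, -1.2]
opening: 43.7
gripper_force: 45.0
```

```bash
python3 -m crank '[[0,0,-0.01,0],[0,0,-0.03,0],[0,0,-0.055,0],[0,0,-0.085,0],[0,0,-0.115,0],[0,0,-0.14,0],[0,0,-0.16,0],[0,0,-0.165,0],[0,0,-0.165,0],[0,0,-0.165,0]]' 1 45; python3 - <<'E'
from h import *
go([482.5,-348.7,105],99.7)
E
```

```text
t: 26.9
position: [557.0, -14.7, 181.9]
tool_rot: [[0.992, 0.122, -0.002], [0.122, -0.992, -0.0], [-0.002, -0.0, -1.0]]
ft_force: [0.1, 0.7, -2.6]
opening: 43.8
gripper_force: 45.0
t 26.9 p [557.  -14.7 181.9] yaw x 7.03 op 43.8 g 44.99793025664985 f [ 0.1  0.7 -2.6]
shift [-0.1147  0.3223  0.0771] turn rad -0.0465 (deg -2.7 ) q7 -1.1
```

```bash
python3 -m crank '[[-0.012,0.012,0,0],[-0.028,0.045,0,-0.01],[-0.042,0.085,0,-0.02],[-0.056,0.125,0,-0.03],[-0.07,0.165,0,-0.04],[-0.082,0.205,0,-0.0465],[-0.094,0.245,0,-0.0465],[-0.104,0.28,0,-0.0465],[-0.112,0.308,0,-0.0465],[-0.1147,0.3223,0,-0.0465]]' 1 45;  python3 -m crank '[[0,0,0.01,0],[0,0,0.025,0],[0,0,0.04,0],[0,0,0.06,0],[0,0,0.075,0],[0,0,0.085,0],[0,0,0.088,0],[0,0,0.088,0],[0,0,0.088,0],[0,0,0.088,0]]' 1 45; python3 - <<'E'
from h import *
st()
f=vision.grab_frame("top");g=vision.grab_frame("side")
o=np.hstack([crop("top",260,120,220,180,2,f)[:,:],cv2.resize(crop("side",290,150,120,245,2,g),None,fx=360/490,fy=360/490)])
cv2.imwrite("pics/c9.png",cv2.resize(o,None,fx=1.2,fy=1.2))
E
```

```text
t: 28.15
position: [481.1, -351.1, 182.6]
tool_rot: [[0.986, 0.165, -0.001], [0.165, -0.986, -0.0], [-0.001, 0.0, -1.0]]
ft_force: [0.9, 1.5, -2.3]
opening: 43.6
gripper_force: 45.0
t: 29.4
position: [483.6, -349.0, 95.3]
tool_rot: [[0.986, 0.169, 0.001], [0.169, -0.986, -0.0], [0.001, 0.0, -1.0]]
ft_force: [0.9, -0.1, -2.1]
opening: 43.5
gripper_force: 45.0
t 29.4 p [ 483.6 -349.    95.3] yaw x 9.7 op 43.5 g 44.99790111556649 f [ 0.9 -0.1 -2.1]
```

View pics/c9.png

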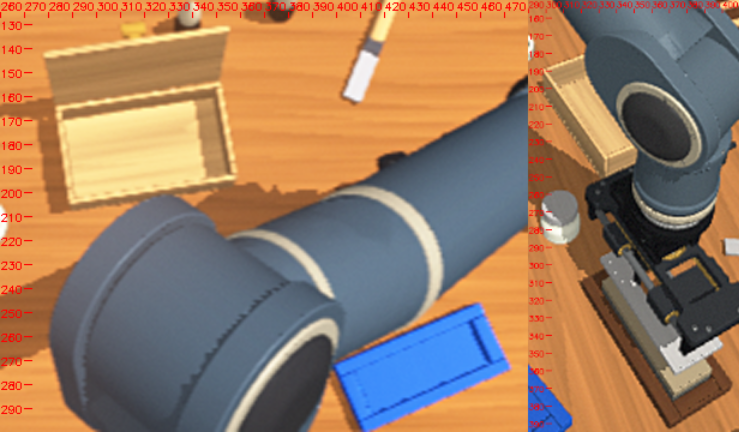

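The box is empty and its flap stands open. The plate hangs level over the stone, along it, in the side view. I let it settle and hand in.

```bash
python3 -m crank '[[0,0,0,0],[0,0,0,0],[0,0,0,0],[0,0,0,0],[0,0,0,0],[0,0,0,0],[0,0,0,0],[0,0,0,0],[0,0,0,0],[0,0,0,0]]' 1 45; python3 -c "
from workcell import job; print(job.job_done())"
```

```text
t: 30.75
position: [483.4, -348.7, 94.8]
tool_rot: [[0.986, 0.169, -0.0], [0.169, -0.986, 0.0], [-0.0, -0.0, -1.0]]
ft_force: [0.1, 0.7, -2.3]
opening: 43.5
gripper_force: 45.0
the job is handed in; nothing more can be done
None
```

The job is handed in after 31 s of robot time: the stone is seated in the holder and released, the flap is left open, and the plate is held still about 45 mm above the stone; the hand-in returned no verdict.

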